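Push the marked-out blank along the filing ledge

TASK

Get the steel blank ready for filing: with the fingertips only, push it back flat against the ledge's yellow fence and along the ledge until the whole blue-marked end, and nothing of the bare steel, sticks out past the end of the ledge. Do not pick the blank up or tip it off the ledge, and leave the can, the spray bottle and the wrench where they are.

Things in the scene. Friction and masses are not known exactly. Their poses are not given: they have to be found in the camera images.
- ledge: The filing ledge, fixed to the bench: a wooden bearer with a dark steel top, 150 mm deep (its x) by 360 mm long (its y), top surface 60 mm above the bench. Origin: centre of its underside, at bench height. Its y axis runs along the ledge; both ends are open. A yellow fence, 12 mm thick and standing 14 mm above the top surface, runs along the whole back (+x) edge; its inner face is at x = +63 mm. The ledge may stand turned on the bench by up to 15 degrees.
- ledge_end (a point): Point on the top surface at the middle of the ledge's -y end edge (the robot's right): the end past which the blank must stick out. Axes as the ledge.
- blank: The loose flat blank lying on the ledge, bare bright metal with a blue-marked end: 80 mm wide (its x), 150 mm long (its y), 6 mm thick, about 0.55 kg (may be 25 percent off). Origin: centre of its underside. The blue-marked end is its -y end, 40 mm long, towards ledge_end. It starts a little away from the fence and slightly crooked, wholly on the ledge; it slides with ordinary friction and has no other hold.
- blank_line (a point): Point on the blank's top face, middle of its width, on the line where the blue mark meets the bare metal, 35 mm from the blank's centre towards -y. Axes as the blank.
- can: Bystander: red aerosol can with a pale label, 54 mm diameter, 180 mm tall, standing. Origin: centre of its underside.
- sprayer: Bystander: white spray bottle with a blue band and red trigger head, 76 mm diameter, 191 mm tall, standing. Origin: centre of its underside. Can and spray bottle stand on the bench beyond either end of the ledge, and may change places.
- wrench: Bystander: steel wrench 180 mm long lying on the bench behind the ledge. Origin: underside at its middle.
Not all that is in view belongs to the job. Leave any orange or red look-alike of the blank alone.

How it is judged:
At the end, for the whole second after the job is handed in: The blank lies flat and at rest on the ledge, the edge of its blue mark within 8 mm of the ledge's end edge, its long side against the fence (centre no more than 6 mm from its place when touching it, square within 0.05 rad); can, spray bottle and wrench within 20 mm of where they were (y of blank_line in the frame of ledge_end between -0.008 and 0.008 m and x of blank in the frame of ledge above 0.017 m and angle between the y axis of blank and the y axis of ledge, either way round below 0.05 rad and z of blank in the frame of ledge between 0.057 and 0.063 m and angle between blank's own z axis and vertical below 0.04 rad and linear speed of blank below 0.01 m/s and distance of each of can, sprayer, wrench from where it was at the start of the episode below 0.02 m).
It fails at once if the blank is lifted or carried (more than 8 mm off the ledge) (z of blank in the frame of ledge above 0.068 m).
It fails at once if the blank is tipped or falls off the ledge (angle between blank's own z axis and vertical above 0.2 rad or z of blank in the frame of ledge below 0.045 m).
It fails at once if the can, spray bottle or wrench is moved (distance of any of can, sprayer, wrench from where it was at the start of the episode above 0.02 m).
It also fails if it takes over 64 s, if anything falls off the work surface, if the arm or the gripper's body presses on something with over 40 N, if the wrist force passes 120 N, or if a joint passes its speed limit or range.

ROBOT

A 7-joint arm with a two-finger parallel gripper is mounted at the origin on the work surface. World frame = base frame: x ahead of the robot, y to its left, z up, the work surface at z = 0. Lengths are in m, angles in rad, forces in N, time in s.
With the tool pointing down it reaches from about 0.425 to 0.875 m from the base axis. Payload 4.7 kg.
Tool frame: the origin (TCP) lies at the very end of the fingers, on their centre line; the grasp point (between the pads) lies 19 mm behind it; x points along the fingers, z is the direction in which the jaws open and shut, and the axes are right-handed (so a half turn about x gives the same grasp; the last joint's range is limited). The gripper opens to 87 mm and grips with 3 to 60 N. Pads are 19 mm wide; open, the fingers measure 117 mm over their backs; the gripper's body (75 mm by 190 mm) begins 51 mm behind the grasp point.
Start: joints at [1.335, 0.321, -0.07, 1.45, 0.023, 1.371, -0.057], TCP at [0.161, -0.63, 0.223] pointing down, gripper open.
Joint ranges: [-2.86, 2.86], [-0.3, 2.09], [-1.38, 1.24], [0.06, 2.45], [-1.56, 4.7], [0.09, 2.05], [-2.69, 2.69]. Speed limits (rad/s): [2.57, 2.57, 3.14, 3.14, 3.14, 3.14, 3.14].

INTERFACE

Orientations are given as a rotation vector (axis times angle).
In Python, from bench import telemetry, viewer, workorder gives the robot as it stands.
- The arm moves only by the shell command python3 -m creep 'ROWS' [FORCE]. ROWS is JSON, a list of rows, each an object of numbers: "fingers": the opening, from 0 (shut) to 1 (fully open); "x", "y", "z": the shift along the tool's x, y, z in units of 40 mm (1.0 is 40 mm); "twist": the turn about the tool's x in units of 5 degrees (1.0 is 5 degrees). In form: [{"fingers": .., "x": .., "y": .., "z": .., "twist": ..}, ...]. A call has 1 to 20 rows; each row is the pose to reach, as a shift and turn from the pose commanded when the call began, along the tool's axes at that moment; what a row does not reach only later rows make up. A row lasts 1/12 s, in which the tool goes at most 41.7 mm and 7.16 degrees, less where a joint would pass 70% of its speed; a pose out of reach is approached as far as the arm can. A call with a gripper value outside its range is refused whole. The fingers move at their own pace and stop on an object; FORCE is the grip in N (left out, the last holds). Time passes only in rows, so rows that repeat a pose let the fingers close. It gives the time, the measured TCP pose, the force and the opening at its end, in the units of the state.
- telemetry.get_state(): the state, without advancing time (a new reading comes with each control period).
- viewer.get_image(name): name is "scene" or "top"; returns a dict with "pixels" (480x640x3 uint8, red, green, blue), "z_map" (480x640 float32, m along the optical axis (not along the pixel's ray), 0 where there is no reading), "K" (3x3 intrinsics, pixels), "xyz" and "attitude" of the camera in the world. Camera axes: x right, y up, looking along -z (the intrinsics and any distortion apply to the point x, -y, -z); pixel columns grow to the right and rows downward; lengths in m; the calibration is good to about 2 mm. A picture is of the moment at which its call begins.
- workorder.close_job(): hands the job in, once; it reports no verdict.
The state is a dict: "time": time; "joint_positions": joint angles; "qd": joint speeds; "joint_torque": joint torques, N m; "position": TCP position; "tool_rot": TCP orientation; "ft_force": force on the tool from outside, world axes, zero at the start; "torque": the same for the moment, N m; "grip_width": opening from 0.0 (shut) to 1.0 (fully open).
Only numpy, scipy, OpenCV 4.12 (cv2) and the standard library are available. Lean on these libraries where they do the work, as an engineer would, in place of code of your own. Each camera call takes 0.05 s, during which the arm holds its last target.

## Working session

There is one attempt and no reset: what is moved stays moved. The work goes in short steps, Python scripts to look and compute and a shell command to move; the robot and the scene stay as the last step left them, time stands still between calls to the robot, and variables do not carry over. Pictures are saved under pics/ and viewed, and the job is handed in when it is done.

```bash
mkdir -p pics; ls; python3 - <<'E'
from bench import telemetry, viewer
import cv2,numpy as np
s=telemetry.get_state()
print({k:np.round(v,3).tolist() for k,v in s.items()})
for n in("scene","top"):
    im=viewer.get_image(n); np.savez(f'{n}0.npz',**im)
    cv2.imwrite(f'pics/{n}0.png',im['pixels'][:,:,::-1]); print(n,im['K'],im['xyz'],im['attitude'],[k for k in im])
E
```

```text
pics
{'time': 0.0, 'joint_positions': [1.335, 0.322, -0.07, 1.452, 0.023, 1.371, -0.057], 'qd': [-0.001, -0.001, -0.001, -0.0, 0.0, -0.002, -0.002], 'joint_torque': [0.0, -49.129, -0.404, -31.253, -0.064, 0.044, 0.0], 'position': [0.16, -0.629, 0.221], 'tool_rot': [1.024, 1.319, -1.023], 'ft_force': [0.274, 0.185, 0.357], 'torque': [-0.037, 0.027, 0.022], 'grip_width': 1.002}
scene [[543.57778875   0.         309.44431289]
 [  0.         543.57778875 228.21610798]
 [  0.           0.           1.        ]] [ 1.50176399 -0.34697401  0.74419531] [0.84523281 0.60510469 1.10858699] ['pixels', 'z_map', 'K', 'xyz', 'attitude']
top [[488.95703391   0.         309.71500389]
 [  0.         488.95703391 243.64753587]
 [  0.           0.           1.        ]] [ 0.34624189 -0.01091902  1.09601203] [ 0.14944759 -0.12468422 -1.59706891] ['pixels', 'z_map', 'K', 'xyz', 'attitude']
```

View pics/scene0.png

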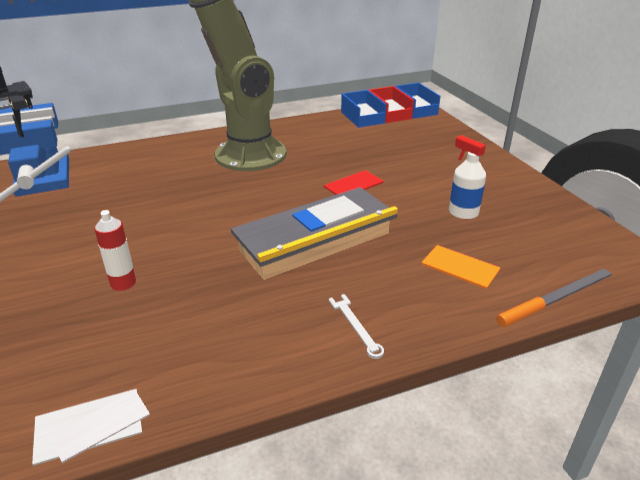

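View pics/top0.png

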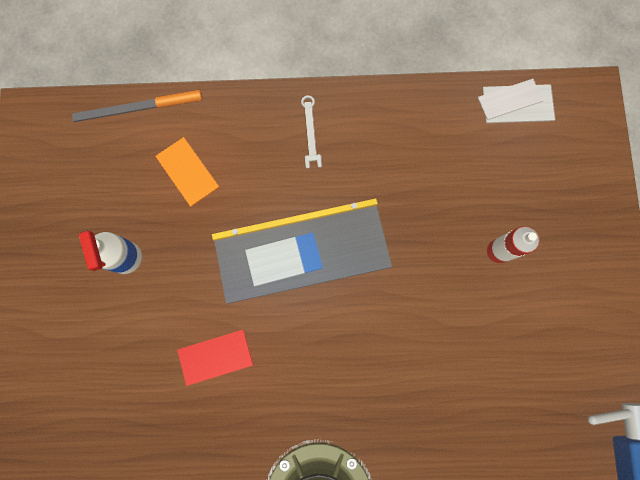

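The top view shows the ledge (213,237)-(390,266) with its fence on the far side. The blank is at (247-321, 235-285), its blue end to the right. The can is at (510,243), the sprayer at (110,252) and the wrench at (311,130). Next I'll measure them.

```bash
cat > h.py <<'E'
import numpy as np,cv2
from scipy.spatial.transform import Rotation as R
def rays(im,uv):
    K=im['K'];uv=np.atleast_2d(uv).astype(float)
    d=np.c_[(uv[:,0]-K[0,2])/K[0,0],-(uv[:,1]-K[1,2])/K[1,1],-np.ones(len(uv))]
    return d@R.from_rotvec(im['attitude']).as_matrix().T
def onplane(im,uv,z):
    d=rays(im,uv);c=im['xyz'];return c+d*((z-c[2])/d[:,2])[:,None]
def depthpts(im,mask):
    v,u=np.nonzero(mask&(im['z_map']>0));z=im['z_map'][v,u]
    return im['xyz']+rays(im,np.c_[u,v])*z[:,None]
def masks(im):
    h=cv2.cvtColor(im['pixels'],cv2.COLOR_RGB2HSV);H,S,V=[h[...,i].astype(int) for i in range(3)]
    return dict(yellow=(H>20)&(H<30)&(S>180)&(V>150),blue=(H>100)&(H<125)&(S>150)&(V>100),
      white=(S<40)&(V>170),grey=(S<60)&(V>60)&(V<140))
def largest(m,roi):
    x0,y0,x1,y1=roi;q=np.zeros_like(m,np.uint8);q[y0:y1,x0:x1]=m[y0:y1,x0:x1]
    q=cv2.morphologyEx(q,cv2.MORPH_OPEN,np.ones((2,2),np.uint8))
    c=max(cv2.findContours(q,cv2.RETR_EXTERNAL,cv2.CHAIN_APPROX_NONE)[0],key=cv2.contourArea);return q,c
def rect(im,m,roi,z):
    q,c=largest(m,roi);P=onplane(im,c[:,0],z)[:,:2]
    r=cv2.minAreaRect((P*1000).astype(np.float32));return r,cv2.boxPoints(r),q
E
python3 - <<'E'
from h import *
np.set_printoptions(precision=1,suppress=True)
im=dict(np.load('top0.npz'));m=masks(im);roi=(200,190,400,310)
for n,mm,z in(('blue',m['blue'],.066),('white',m['white'],.066),('blank',m['blue']|m['white'],.066),('yellow',m['yellow'],.074),('ledge',m['grey']|m['blue']|m['white'],.06)):
    r,b,q=rect(im,mm,(200,190,400,310) if n not in('blue','white','blank') else (240,228,330,295),z)
    p=depthpts(im,q>0)
    print(n,r,'\n',b.tolist(),'depth z med',np.median(p[:,2])*1000)
def pr(n,uv,z):print(n,onplane(im,uv,z)*1000)
# tall things: depth pts
for n,roi in(('can',(480,215,550,270)),('spr',(70,220,150,285)),('wrench',(295,90,330,172))):
    mk=np.zeros((480,640),bool);mk[roi[1]:roi[3],roi[0]:roi[2]]=1
    p=depthpts(im,mk);p=p[p[:,2]>(.02 if n!='wrench' else .004)];print(n,p.min(0)*1000,p.max(0)*1000,np.median(p,0)*1000)
E
```

```text
Traceback (most recent call last):
  File "h.py", line 21, in rect
    q,c=largest(m,roi);P=onplane(im,c[:,0],z)[:,:2]
        ~~~~~~~^^^^^^^
  File "h.py", line 19, in largest
    c=max(cv2.findContours(q,cv2.RETR_EXTERNAL,cv2.CHAIN_APPROX_NONE)[0],key=cv2.contourArea);return q,c
ValueError: max() iterable argument is empty
```

```bash
python3 - <<'E'
from h import *
im=dict(np.load('top0.npz'));h=cv2.cvtColor(im['pixels'],cv2.COLOR_RGB2HSV)
for n,(u,v) in dict(blue=(308,252),white=(270,262),grey=(240,285),grey2=(350,245),yel=(300,217),wood=(300,330)).items():print(n,h[v,u],im['pixels'][v,u])
E
```

```text
blue [108 140 201] [ 91 136 201]
white [ 47   8 218] [214 218 211]
grey [120   4 131] [129 129 131]
grey2 [ 15   8 125] [125 123 121]
yel [ 24 177 251] [251 216  77]
wood [ 13 132 145] [145 102  70]
```

```bash
sed -i 's/(S>180)&(V>150)/(S>120)\&(V>150)/; s/(S>150)&(V>100)/(S>80)\&(V>100)/; s/(V>60)&(V<140)/(V>60)\&(V<165)/' h.py
cat > m.py <<'E'
from h import *
import sys
np.set_printoptions(precision=1,suppress=True)
def report(im):
    m=masks(im)
    for n,mm,z in(('blue',m['blue'],.066),('white',m['white'],.066),('blank',m['blue']|m['white'],.066),('yellow',m['yellow'],.074),('ledge',m['grey']|m['blue']|m['white'],.06)):
        r,b,q=rect(im,mm,(200,190,400,310) if n in('yellow','ledge') else (240,215,400,295),z)
        p=depthpts(im,q>0)
        print(n,[np.round(t,1) for t in r],'\n',np.round(b,1).tolist(),'depth z med',np.median(p[:,2])*1000)
if __name__=='__main__':
    im=dict(np.load('top0.npz'));report(im)
    for n,roi in(('can',(480,215,550,270)),('spr',(70,220,150,285)),('wrench',(295,90,330,172))):
        mk=np.zeros((480,640),bool);mk[roi[1]:roi[3],roi[0]:roi[2]]=1
        p=depthpts(im,mk);p=p[p[:,2]>(.02 if n!='wrench' else .004)];print(n,p.min(0)*1000,p.max(0)*1000,np.median(p,0)*1000)
E
python3 m.py
```

```text
blue [array([507. ,   3.5]), array([80.6, 39.6]), np.float64(13.2)] 
 [[463.29998779296875, 13.600000381469727], [472.29998779296875, -25.0], [550.7999877929688, -6.5], [541.7000122070312, 32.0]] depth z med 66.29397886349354
white [array([490.4,  77.4]), array([ 80.7, 110.8]), np.float64(13.0)] 
 [[438.5, 122.30000305175781], [463.5, 14.399999618530273], [542.2000122070312, 32.599998474121094], [517.2000122070312, 140.5]] depth z med 66.52621914736301
blank [array([494.8,  57.8]), array([ 80.9, 151. ]), np.float64(12.9)] 
 [[438.6000061035156, 122.4000015258789], [472.20001220703125, -24.799999237060547], [551.0999755859375, -6.800000190734863], [517.4000244140625, 140.39999389648438]] depth z med 66.45834001673568
yellow [array([578.2,  31. ]), array([ 14.9, 250.2]), np.float64(10.6)] 
 [[547.9000244140625, 152.60000610351562], [593.7000122070312, -93.4000015258789], [608.4000244140625, -90.5999984741211], [562.5999755859375, 155.3000030517578]] depth z med 73.2907719308964
ledge [array([504.9,  17.8]), array([138.7, 359.7]), np.float64(10.7)] 
 [[403.3999938964844, 181.6999969482422], [470.1000061035156, -171.8000030517578], [606.4000244140625, -146.10000610351562], [539.7000122070312, 207.39999389648438]] depth z med 61.326888506750834
can [ 480.7 -446.1   20. ] [ 534.9 -390.3  184.9] [ 502.3 -403.6  142.7]
spr [470.5 386.8  20. ] [558.3 442.7 195.9] [512.8 408.9 126.2]
wrench [708.5 -53.3   4. ] [911.8  30.1  14.8] [803.6  -5.4   7.4]
```

```bash
cat > t.py <<'E'
from h import *
from bench import telemetry
np.set_printoptions(precision=3,suppress=True)
PHI=np.radians(10.68);EX=np.array([np.cos(PHI),np.sin(PHI)]);EY=np.array([-EX[1],EX[0]]);O=505.1*EX+(-255.9+180)*EY
def w(lx,ly):return (O+lx*EX+ly*EY)/1000
def show(target=None):
    s=telemetry.get_state();M=R.from_rotvec(s['tool_rot']).as_matrix();p=np.array(s['position'])
    q=p[:2]*1000-O
    print('t',s['time'],'pos',p,'ledge xy mm',q@EX,q@EY,'F',np.array(s['ft_force']),'grip',s['grip_width'])
    print('toolaxes cols\n',M)
    jaw=np.degrees(np.arctan2(M[1,2],M[0,2]));print('jaw yaw deg',jaw,' ledge-y yaw',90+np.degrees(PHI))
    if target is not None:
        d=np.array(target)-p;print('shift units xyz',M.T@d/.04,'r',np.hypot(*target[:2]))
E
python3 - <<'E'
from t import *
print(O)
show([.34,-.34,.26])
print(w(-65.6,41))
E
```

```text
[510.416  19.022]
t 0.1 pos [ 0.161 -0.629  0.222] ledge xy mm -464.00537606628643 -572.2932536829152 F [-0.196 -0.438 -0.548] grip 1.001709076207635
toolaxes cols
 [[-0.001  0.969  0.247]
 [ 0.002  0.247 -0.969]
 [-1.    -0.    -0.002]]
jaw yaw deg -75.68676888890943  ledge-y yaw 100.68
shift units xyz [-0.952  6.136 -5.902] r 0.48083261120685233
[0.438 0.047]
```

```bash
python3 -m creep '[{"fingers":0.8,"x":-1,"y":0,"z":0,"twist":0},{"fingers":0.8,"x":-1,"y":1,"z":-1,"twist":0.7},{"fingers":0.8,"x":-1,"y":2,"z":-1.9,"twist":0.7},{"fingers":0.8,"x":-1,"y":3,"z":-2.8,"twist":0.7},{"fingers":0.8,"x":-1,"y":4,"z":-3.8,"twist":0.7},{"fingers":0.8,"x":-1,"y":5,"z":-4.8,"twist":0.7},{"fingers":0.8,"x":-1,"y":6.1,"z":-5.9,"twist":0.7},{"fingers":0.8,"x":-1,"y":6.1,"z":-5.9,"twist":0.7},{"fingers":0.8,"x":-1,"y":6.1,"z":-5.9,"twist":0.7},{"fingers":0.8,"x":-1,"y":8,"z":-9,"twist":0.7},{"fingers":0.8,"x":-1,"y":10.9,"z":-14.6,"twist":0.7},{"fingers":0.8,"x":-1,"y":10.9,"z":-14.6,"twist":0.7},{"fingers":0.8,"x":-1,"y":10.9,"z":-14.6,"twist":0.7},{"fingers":0.8,"x":-1,"y":10.9,"z":-14.6,"twist":0.7},{"fingers":0.8,"x":-1,"y":10.9,"z":-14.6,"twist":0.7},{"fingers":0.8,"x":-1,"y":10.9,"z":-14.6,"twist":0.7},{"fingers":0.8,"x":-1,"y":10.9,"z":-14.6,"twist":0.7},{"fingers":0.8,"x":-1,"y":10.9,"z":-14.6,"twist":0.7},{"fingers":0.8,"x":-1,"y":10.9,"z":-14.6,"twist":0.7},{"fingers":0.8,"x":-1,"y":10.9,"z":-14.6,"twist":0.7}]'
python3 - <<'E'
from t import *
show([*w(-65.6,41),.08])
E
```

```text
time: 1.77
position: [0.4392, 0.0511, 0.2628]
tool_rot: [1.063, 1.297, -1.059]
ft_force: [-0.3, 0.2, 0.2]
grip_width: 0.801
t 1.7667 pos [0.439 0.051 0.263] ledge xy mm -64.07567760642267 44.743422645435615 F [-0.263  0.247  0.192] grip 0.8011417283632702
toolaxes cols
 [[ 0.001  0.98   0.198]
 [ 0.002  0.198 -0.98 ]
 [-1.     0.002 -0.002]]
jaw yaw deg -78.56920765764882  ledge-y yaw 100.68
shift units xyz [ 4.57  -0.047  0.101] r 0.44088349935101906
```

```bash
python3 -m creep '[{"fingers":0.8,"x":1,"y":-0.05,"z":0.1,"twist":0.15},{"fingers":0.8,"x":2,"y":-0.05,"z":0.1,"twist":0.15},{"fingers":0.8,"x":3,"y":-0.05,"z":0.1,"twist":0.15},{"fingers":0.8,"x":3.8,"y":-0.05,"z":0.1,"twist":0.15},{"fingers":0.8,"x":4.3,"y":-0.05,"z":0.1,"twist":0.15},{"fingers":0.8,"x":4.55,"y":-0.05,"z":0.1,"twist":0.15},{"fingers":0.8,"x":4.55,"y":-0.05,"z":0.1,"twist":0.15},{"fingers":0.8,"x":4.55,"y":-0.05,"z":0.1,"twist":0.15}]'
python3 - <<'E'
from t import *
from bench import viewer
show([*w(-65.6,41),.062])
im=viewer.get_image('scene');cv2.imwrite('pics/s1.png',cv2.resize(im['pixels'][120:300,180:440,::-1],None,fx=3,fy=3))
E
```

```text
time: 2.43
position: [0.4378, 0.0394, 0.0809]
tool_rot: [1.079, 1.287, -1.079]
ft_force: [0.3, -0.3, -0.2]
grip_width: 0.798
t 2.4333 pos [0.438 0.039 0.081] ledge xy mm -67.58753688521642 33.46382963367634 F [ 0.326 -0.326 -0.167] grip 0.7977852639109271
toolaxes cols
 [[-0.     0.985  0.175]
 [ 0.     0.175 -0.985]
 [-1.    -0.    -0.   ]]
jaw yaw deg -79.9475502769655  ledge-y yaw 100.68
shift units xyz [ 0.474  0.048 -0.189] r 0.44088349935101906
```

View pics/s1.png

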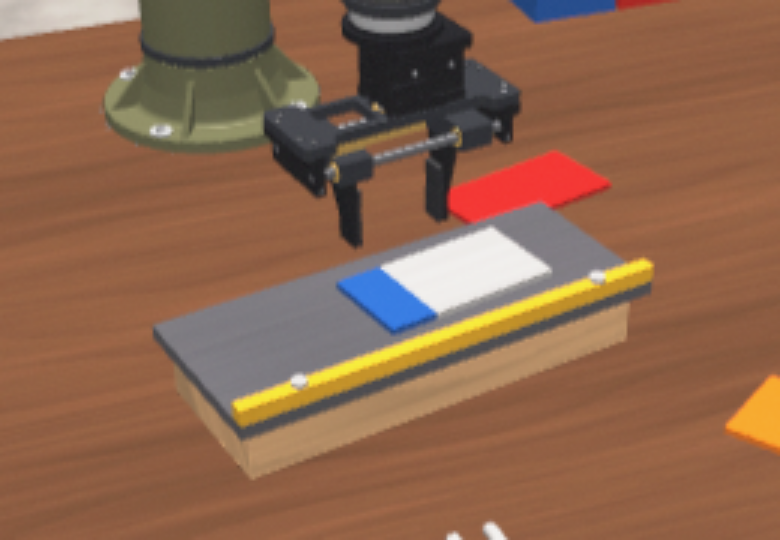

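The crop shows both fingertips in front of the blank, at (350,240) and (437,215), with nothing in the way. I'll lower them now and then push in small steps.

```bash
python3 -m creep '[{"fingers":0.8,"x":0,"y":0.05,"z":-0.2,"twist":-0.1},{"fingers":0.8,"x":0.2,"y":0.05,"z":-0.2,"twist":-0.1},{"fingers":0.8,"x":0.35,"y":0.05,"z":-0.2,"twist":-0.1},{"fingers":0.8,"x":0.45,"y":0.05,"z":-0.2,"twist":-0.1},{"fingers":0.8,"x":0.45,"y":0.05,"z":-0.2,"twist":-0.1},{"fingers":0.8,"x":0.45,"y":0.05,"z":-0.2,"twist":-0.1}]'
python3 - <<'E'
from t import *
from bench import viewer
show([*w(-26.5,41),.062])
E
```

```text
time: 2.98
position: [0.4377, 0.0477, 0.0621]
tool_rot: [1.072, 1.292, -1.073]
ft_force: [0.3, 0.4, 0.3]
grip_width: 0.802
t 2.9833 pos [0.438 0.048 0.062] ledge xy mm -66.1233079106117 41.6622233735295 F [0.317 0.405 0.265] grip 0.8020246497456871
toolaxes cols
 [[-0.001  0.983  0.183]
 [ 0.     0.183 -0.983]
 [-1.    -0.001 -0.   ]]
jaw yaw deg -79.43340436880386  ledge-y yaw 100.68
shift units xyz [0.002 0.991 0.015] r 0.4798707846910458
```

```bash
python3 -m creep '[{"fingers":0.8,"x":0,"y":0.06,"z":0,"twist":0},{"fingers":0.8,"x":0,"y":0.12,"z":0,"twist":0},{"fingers":0.8,"x":0,"y":0.18,"z":0,"twist":0},{"fingers":0.8,"x":0,"y":0.24,"z":0,"twist":0},{"fingers":0.8,"x":0,"y":0.3,"z":0,"twist":0},{"fingers":0.8,"x":0,"y":0.36,"z":0,"twist":0},{"fingers":0.8,"x":0,"y":0.42,"z":0,"twist":0},{"fingers":0.8,"x":0,"y":0.48,"z":0,"twist":0},{"fingers":0.8,"x":0,"y":0.54,"z":0,"twist":0},{"fingers":0.8,"x":0,"y":0.6,"z":0,"twist":0},{"fingers":0.8,"x":0,"y":0.65,"z":0,"twist":0},{"fingers":0.8,"x":0,"y":0.7,"z":0,"twist":0},{"fingers":0.8,"x":0,"y":0.75,"z":0,"twist":0},{"fingers":0.8,"x":0,"y":0.8,"z":0,"twist":0},{"fingers":0.8,"x":0,"y":0.8,"z":0,"twist":0}]'
python3 - <<'E'
from t import *
show([*w(-26.5,41),.062])
from bench import viewer
im=viewer.get_image('scene');cv2.imwrite('pics/s2.png',cv2.resize(im['pixels'][120:300,180:440,::-1],None,fx=3,fy=3))
E
```

```text
time: 4.23
position: [0.4702, 0.0537, 0.0626]
tool_rot: [1.073, 1.29, -1.072]
ft_force: [-1.1, -0.1, -0.5]
grip_width: 0.799
t 4.2333 pos [0.47  0.054 0.063] ledge xy mm -33.054085940411085 41.53638398480297 F [-1.077 -0.06  -0.473] grip 0.7985415552961788
toolaxes cols
 [[ 0.001  0.983  0.183]
 [ 0.     0.183 -0.983]
 [-1.     0.001 -0.   ]]
jaw yaw deg -79.43499480636349  ledge-y yaw 100.68
shift units xyz [0.015 0.164 0.013] r 0.4798707846910458
```

View pics/s2.png

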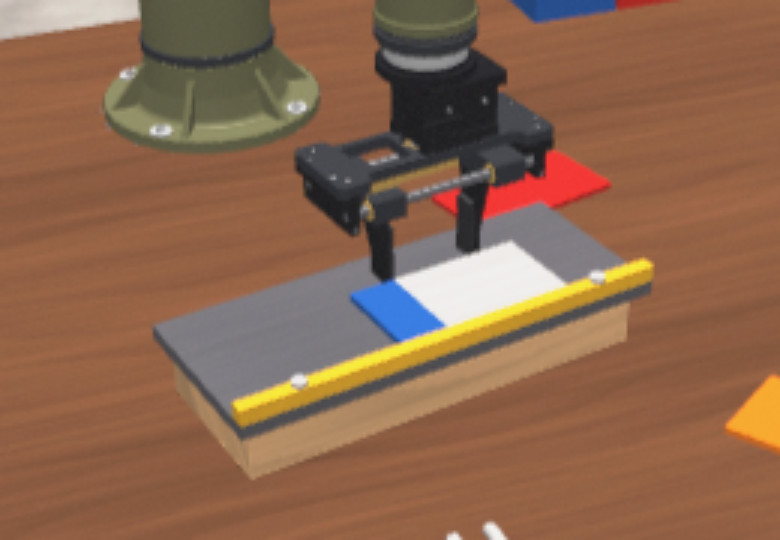

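The blank is being pushed flush and its far side has nearly reached the fence at about (420,335) in the crop. I'll continue until the force rises.

```bash
python3 -m creep '[{"fingers":0.8,"x":0,"y":0.04,"z":0,"twist":0},{"fingers":0.8,"x":0,"y":0.08,"z":0,"twist":0},{"fingers":0.8,"x":0,"y":0.12,"z":0,"twist":0},{"fingers":0.8,"x":0,"y":0.15,"z":0,"twist":0},{"fingers":0.8,"x":0,"y":0.15,"z":0,"twist":0}]'
python3 -m creep '[{"fingers":0.8,"x":0,"y":0.04,"z":0,"twist":0},{"fingers":0.8,"x":0,"y":0.06,"z":0,"twist":0},{"fingers":0.8,"x":0,"y":0.06,"z":0,"twist":0}]'
python3 - <<'E'
from t import *
show([*w(-26.5,41),.062])
E
```

```text
time: 4.7
position: [0.4757, 0.0547, 0.0626]
tool_rot: [1.072, 1.291, -1.072]
ft_force: [-4.6, -0.4, 2.3]
grip_width: 0.801
time: 4.95
position: [0.478, 0.0551, 0.0626]
tool_rot: [1.072, 1.291, -1.072]
ft_force: [-2.9, -1.0, 2.2]
grip_width: 0.802
t 4.95 pos [0.478 0.055 0.063] ledge xy mm -25.1712951206269 41.50843375396575 F [-2.934 -1.     2.231] grip 0.8020618650359196
toolaxes cols
 [[ 0.     0.983  0.183]
 [-0.     0.183 -0.983]
 [-1.     0.     0.   ]]
jaw yaw deg -79.43573673182799  ledge-y yaw 100.68
shift units xyz [ 0.014 -0.033  0.013] r 0.4798707846910458
```

```bash
python3 -m creep '[{"fingers":0.8,"x":0,"y":0.03,"z":0,"twist":0},{"fingers":0.8,"x":0,"y":0.06,"z":0,"twist":0},{"fingers":0.8,"x":0,"y":0.06,"z":0,"twist":0}]'
python3 -m creep '[{"fingers":0.8,"x":0,"y":0.03,"z":0,"twist":0},{"fingers":0.8,"x":0,"y":0.05,"z":0,"twist":0},{"fingers":0.8,"x":0,"y":0.05,"z":0,"twist":0}]'
python3 - <<'E'
from t import *
show([*w(-26.5,41),.062])
from bench import viewer
im=viewer.get_image('scene');cv2.imwrite('pics/s3.png',cv2.resize(im['pixels'][160:280,220:420,::-1],None,fx=4,fy=4))
E
```

```text
time: 5.2
position: [0.4785, 0.0552, 0.0623]
tool_rot: [1.07, 1.293, -1.076]
ft_force: [-8.9, -1.7, 6.9]
grip_width: 0.801
time: 5.45
position: [0.4787, 0.0552, 0.062]
tool_rot: [1.067, 1.296, -1.079]
ft_force: [-13.6, -2.8, 10.5]
grip_width: 0.799
t 5.45 pos [0.479 0.055 0.062] ledge xy mm -24.48947054665301 41.47177785864705 F [-13.637  -2.8    10.538] grip 0.7993911195501484
toolaxes cols
 [[-0.008  0.983  0.183]
 [-0.002  0.183 -0.983]
 [-1.    -0.008  0.001]]
jaw yaw deg -79.43126905491498  ledge-y yaw 100.68
shift units xyz [-0.001 -0.05   0.012] r 0.4798707846910458
```

View pics/s3.png

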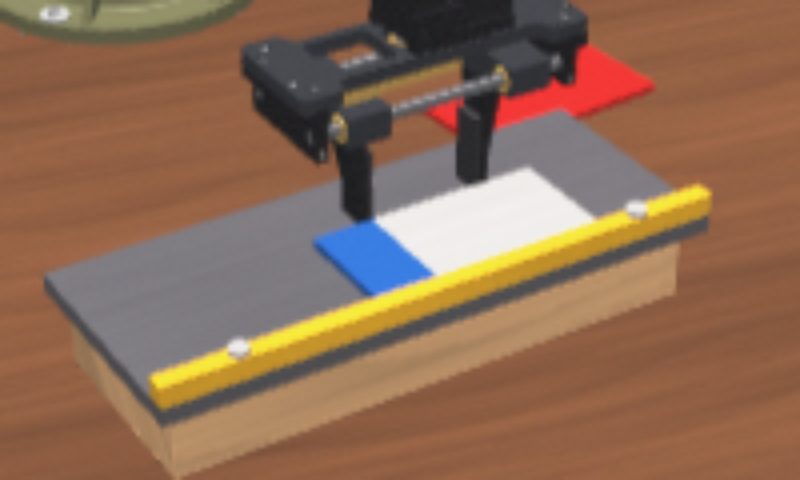

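The blank now sits along the fence, with 14 N of reaction. Next I'll retract, lift and turn by 90°.

```bash
python3 -m creep '[{"fingers":0.8,"x":0,"y":-0.15,"z":0,"twist":0},{"fingers":0.8,"x":0,"y":-0.4,"z":0,"twist":0},{"fingers":0.8,"x":-0.3,"y":-0.4,"z":0,"twist":0},{"fingers":0.6,"x":-1,"y":-0.4,"z":0,"twist":0},{"fingers":0.4,"x":-1.8,"y":-0.4,"z":0,"twist":0},{"fingers":0.4,"x":-1.8,"y":-0.4,"z":0,"twist":0},{"fingers":0.4,"x":-1.8,"y":-0.4,"z":0,"twist":0}]'
python3 - <<'E'
from t import *
show([*w(21,137),.13])
print(telemetry.get_state()['joint_positions'])
from bench import viewer
im=viewer.get_image('scene')
im=viewer.get_image('top');cv2.imwrite('pics/t4.png',im['pixels'][:,:,::-1])
np.savez('top1.npz',**im)
E
```

```text
time: 6.08
position: [0.4696, 0.0532, 0.1375]
tool_rot: [1.075, 1.284, -1.068]
ft_force: [-0.9, -0.5, -1.4]
grip_width: 0.58
t 6.0833 pos [0.47  0.053 0.137] ledge xy mm -33.7664402826966 41.12667416149834 F [-0.935 -0.529 -1.406] grip 0.5803217379617601
toolaxes cols
 [[ 0.008  0.983  0.183]
 [-0.001  0.183 -0.983]
 [-1.     0.007  0.002]]
jaw yaw deg -79.45009475640471  ledge-y yaw 100.68
shift units xyz [ 0.191  1.362 -2.4  ] r 0.5296361203694475
[ 0.721  0.045 -0.899  1.965  0.041  1.141 -1.581]
```

View pics/t4.png

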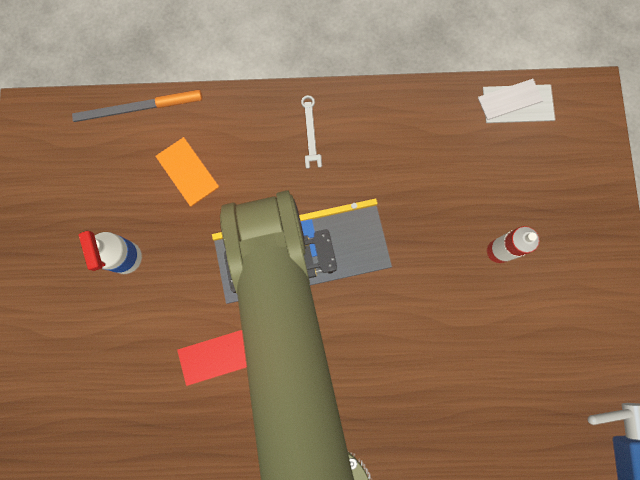

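```bash
python3 -m creep '[{"fingers":0.4,"x":0.2,"y":0.3,"z":-0.4,"twist":-1.4},{"fingers":0.4,"x":0.2,"y":0.6,"z":-0.8,"twist":-2.8},{"fingers":0.4,"x":0.2,"y":0.9,"z":-1.3,"twist":-4.2},{"fingers":0.4,"x":0.2,"y":1.2,"z":-1.8,"twist":-5.6},{"fingers":0.4,"x":0.2,"y":1.36,"z":-2.4,"twist":-7},{"fingers":0.4,"x":0.2,"y":1.36,"z":-2.4,"twist":-8.4},{"fingers":0.4,"x":0.2,"y":1.36,"z":-2.4,"twist":-9.8},{"fingers":0.4,"x":0.2,"y":1.36,"z":-2.4,"twist":-11.2},{"fingers":0.4,"x":0.2,"y":1.36,"z":-2.4,"twist":-12.6},{"fingers":0.4,"x":0.2,"y":1.36,"z":-2.4,"twist":-14},{"fingers":0.4,"x":0.2,"y":1.36,"z":-2.4,"twist":-15.4},{"fingers":0.4,"x":0.2,"y":1.36,"z":-2.4,"twist":-16.8},{"fingers":0.4,"x":0.2,"y":1.36,"z":-2.4,"twist":-18},{"fingers":0.4,"x":0.2,"y":1.36,"z":-2.4,"twist":-18},{"fingers":0.4,"x":0.2,"y":1.36,"z":-2.4,"twist":-18},{"fingers":0.4,"x":0.2,"y":1.36,"z":-2.4,"twist":-18},{"fingers":0.4,"x":0.2,"y":1.36,"z":-2.4,"twist":-18}]'
python3 - <<'E'
from t import *
show([*w(21,137),.062])
from bench import viewer
im=viewer.get_image('scene');cv2.imwrite('pics/s5.png',cv2.resize(im['pixels'][140:280,220:420,::-1],None,fx=4,fy=4))
E
```

```text
time: 7.6
position: [0.5022, 0.1573, 0.1262]
tool_rot: [-0.143, 1.566, 0.143]
ft_force: [0.4, 0.3, -0.2]
grip_width: 0.398
t 7.6 pos [0.502 0.157 0.126] ledge xy mm 17.536414302555812 137.455786816612 F [ 0.397  0.274 -0.233] grip 0.39780451509412773
toolaxes cols
 [[-0.    -0.182  0.983]
 [-0.     0.983  0.182]
 [-1.     0.    -0.   ]]
jaw yaw deg 10.465036376845822  ledge-y yaw 100.68
shift units xyz [ 1.605 -0.011  0.087] r 0.5296361203694475
```

View pics/s5.png

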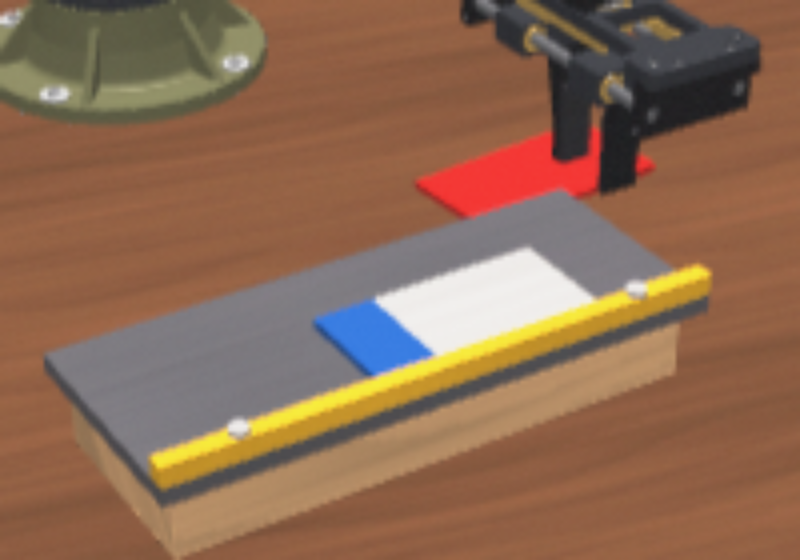

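The fingers are above the ledge beyond the white end. The blank's rear edge runs (530,248)-(595,297) in the crop. I'll lower the fingers behind it.

```bash
python3 -m creep '[{"fingers":0.4,"x":0.5,"y":0,"z":0.08,"twist":-0.04},{"fingers":0.4,"x":1,"y":0,"z":0.08,"twist":-0.04},{"fingers":0.4,"x":1.4,"y":0,"z":0.08,"twist":-0.04},{"fingers":0.4,"x":1.6,"y":0,"z":0.08,"twist":-0.04},{"fingers":0.4,"x":1.6,"y":0,"z":0.08,"twist":-0.04},{"fingers":0.4,"x":1.6,"y":0,"z":0.08,"twist":-0.04}]'
python3 - <<'E'
from t import *
show([*w(21,-62),.062])
from bench import viewer
im=viewer.get_image('scene');cv2.imwrite('pics/s6.png',cv2.resize(im['pixels'][140:280,220:420,::-1],None,fx=4,fy=4))
# blue/white boundary & blank corners on scene
u0,v0=270,180
m=masks(im)
for n in('blue','white'):
    r,b,q=rect(im,m[n],(280,185,375,245),.066)
    bb=b-O;print(n,np.c_[bb@EX,bb@EY],r[1],np.median(depthpts(im,q>0)[:,2]))
E
```

```text
time: 8.15
position: [0.5055, 0.1583, 0.0626]
tool_rot: [-0.147, 1.566, 0.148]
ft_force: [-0.8, 0.7, 0.2]
grip_width: 0.401
t 8.15 pos [0.505 0.158 0.063] ledge xy mm 20.949618457500698 137.73727986622407 F [-0.774  0.704  0.151] grip 0.4011409442918837
toolaxes cols
 [[-0.    -0.187  0.982]
 [ 0.     0.982  0.187]
 [-1.     0.    -0.   ]]
jaw yaw deg 10.757933130267574  ledge-y yaw 100.68
shift units xyz [ 0.014 -4.993 -0.006] r 0.5438727976282689
blue [[-10.34    5.078]
 [-10.578 -38.999]
 [ 58.167 -39.37 ]
 [ 58.405   4.708]] (68.74627685546875, 44.078269958496094) 0.06538743809404668
white [[-10.59  115.276]
 [-10.391   5.723]
 [ 60.012   5.85 ]
 [ 59.813 115.404]] (70.40328979492188, 109.55329895019531) 0.06549953059710201
```

View pics/s6.png

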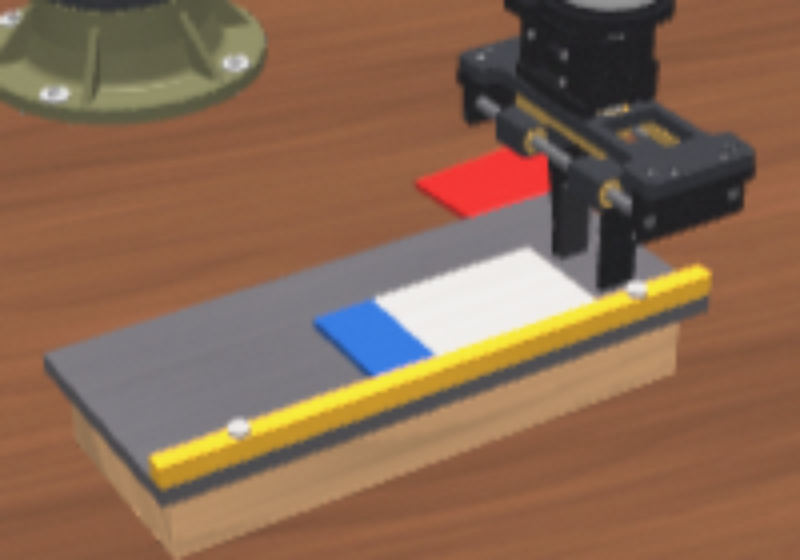

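```bash
python3 -m creep '[{"fingers":0.4,"x":0,"y":-0.1,"z":0,"twist":0},{"fingers":0.4,"x":0,"y":-0.2,"z":0,"twist":0},{"fingers":0.4,"x":0,"y":-0.3,"z":0,"twist":0},{"fingers":0.4,"x":0,"y":-0.4,"z":0,"twist":0},{"fingers":0.4,"x":0,"y":-0.5,"z":0,"twist":0},{"fingers":0.4,"x":0,"y":-0.6,"z":0,"twist":0},{"fingers":0.4,"x":0,"y":-0.7,"z":0,"twist":0},{"fingers":0.4,"x":0,"y":-0.8,"z":0,"twist":0},{"fingers":0.4,"x":0,"y":-0.9,"z":0,"twist":0},{"fingers":0.4,"x":0,"y":-1.0,"z":0,"twist":0},{"fingers":0.4,"x":0,"y":-1.1,"z":0,"twist":0},{"fingers":0.4,"x":0,"y":-1.2,"z":0,"twist":0},{"fingers":0.4,"x":0,"y":-1.3,"z":0,"twist":0},{"fingers":0.4,"x":0,"y":-1.4,"z":0,"twist":0},{"fingers":0.4,"x":0,"y":-1.5,"z":0,"twist":0},{"fingers":0.4,"x":0,"y":-1.6,"z":0,"twist":0},{"fingers":0.4,"x":0,"y":-1.7,"z":0,"twist":0},{"fingers":0.4,"x":0,"y":-1.8,"z":0,"twist":0},{"fingers":0.4,"x":0,"y":-1.9,"z":0,"twist":0},{"fingers":0.4,"x":0,"y":-2,"z":0,"twist":0}]'
python3 - <<'E'
from t import *
show([*w(21,-62),.062])
from bench import viewer
im=viewer.get_image('scene');cv2.imwrite('pics/s7.png',cv2.resize(im['pixels'][140:280,220:420,::-1],None,fx=4,fy=4))
m=masks(im)
for n in('blue','white'):
    r,b,q=rect(im,m[n],(240,185,375,265),.066)
    bb=b-O;print(n,np.c_[bb@EX,bb@EY],r[1])
E
```

```text
time: 9.87
position: [0.5205, 0.0795, 0.0627]
tool_rot: [-0.147, 1.566, 0.148]
ft_force: [-2.3, 5.2, 2.7]
grip_width: 0.404
t 9.8667 pos [0.52  0.08  0.063] ledge xy mm 21.097678155464553 57.579266935589565 F [-2.251  5.187  2.68 ] grip 0.4042364473131496
toolaxes cols
 [[ 0.    -0.187  0.982]
 [ 0.001  0.982  0.187]
 [-1.     0.001  0.   ]]
jaw yaw deg 10.783513913328488  ledge-y yaw 100.68
shift units xyz [ 0.017 -2.989 -0.008] r 0.5438727976282689
blue [[ -10.232  -63.572]
 [ -10.884 -106.256]
 [  57.477 -107.3  ]
 [  58.128  -64.616]] (68.36821746826172, 42.68904495239258)
white [[-10.465  46.496]
 [-10.267 -62.847]
 [ 60.032 -62.719]
 [ 59.834  46.623]] (70.2991714477539, 109.34300994873047)
```

View pics/s7.png

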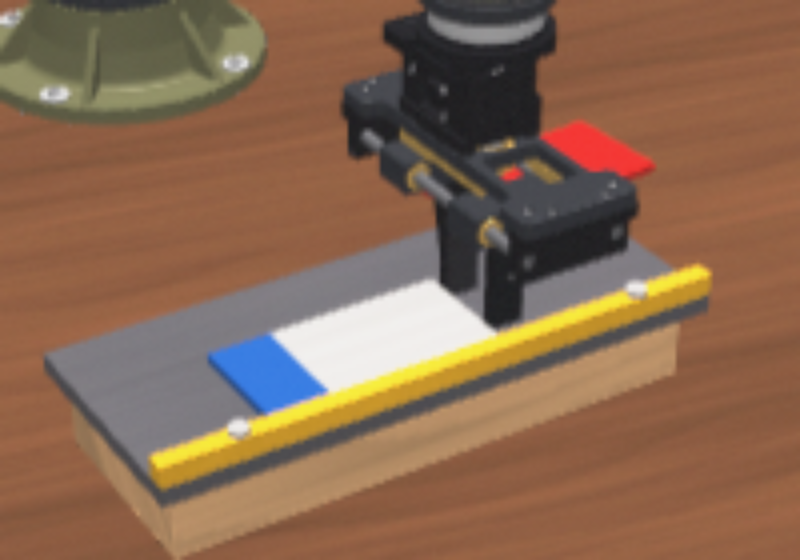

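The blank stays along the fence. The mark's edge is now near ledge y −63 mm, so about 117 mm remain.

```bash
python3 -m creep '[{"fingers":0.4,"x":0,"y":-0.1,"z":0,"twist":0},{"fingers":0.4,"x":0,"y":-0.2,"z":0,"twist":0},{"fingers":0.4,"x":0,"y":-0.3,"z":0,"twist":0},{"fingers":0.4,"x":0,"y":-0.4,"z":0,"twist":0},{"fingers":0.4,"x":0,"y":-0.5,"z":0,"twist":0},{"fingers":0.4,"x":0,"y":-0.6,"z":0,"twist":0},{"fingers":0.4,"x":0,"y":-0.7,"z":0,"twist":0},{"fingers":0.4,"x":0,"y":-0.8,"z":0,"twist":0},{"fingers":0.4,"x":0,"y":-0.9,"z":0,"twist":0},{"fingers":0.4,"x":0,"y":-1.0,"z":0,"twist":0},{"fingers":0.4,"x":0,"y":-1.1,"z":0,"twist":0},{"fingers":0.4,"x":0,"y":-1.2,"z":0,"twist":0},{"fingers":0.4,"x":0,"y":-1.3,"z":0,"twist":0},{"fingers":0.4,"x":0,"y":-1.4,"z":0,"twist":0},{"fingers":0.4,"x":0,"y":-1.5,"z":0,"twist":0},{"fingers":0.4,"x":0,"y":-1.6,"z":0,"twist":0},{"fingers":0.4,"x":0,"y":-1.7,"z":0,"twist":0},{"fingers":0.4,"x":0,"y":-1.8,"z":0,"twist":0},{"fingers":0.4,"x":0,"y":-1.9,"z":0,"twist":0},{"fingers":0.4,"x":0,"y":-2,"z":0,"twist":0}]'
python3 - <<'E'
from t import *
show([*w(21,-62),.062])
from bench import viewer
im=viewer.get_image('scene');cv2.imwrite('pics/s8.png',cv2.resize(im['pixels'][150:290,200:400,::-1],None,fx=4,fy=4))
m=masks(im)
for n in('blue','white'):
    r,b,q=rect(im,m[n],(220,185,375,265),.066)
    bb=b-O;print(n,np.c_[bb@EX,bb@EY],r[1])
E
```

```text
time: 11.58
position: [0.5352, 0.0007, 0.0626]
tool_rot: [-0.148, 1.566, 0.148]
ft_force: [-0.7, 5.5, 5.0]
grip_width: 0.398
t 11.5833 pos [0.535 0.001 0.063] ledge xy mm 20.915835391584817 -22.570697920941814 F [-0.651  5.54   5.034] grip 0.39834079102176095
toolaxes cols
 [[-0.    -0.187  0.982]
 [ 0.     0.982  0.187]
 [-1.     0.    -0.   ]]
jaw yaw deg 10.779403881864928  ledge-y yaw 100.68
shift units xyz [ 0.014 -0.986  0.   ] r 0.5438727976282689
blue [[ -10.106 -143.51 ]
 [ -10.14  -186.153]
 [  75.629 -186.222]
 [  75.664 -143.579]] (85.76973724365234, 42.64337921142578)
white [[ -10.423  -33.297]
 [ -10.119 -143.16 ]
 [  67.789 -142.944]
 [  67.485  -33.081]] (77.90834045410156, 109.86327362060547)
```

View pics/s8.png

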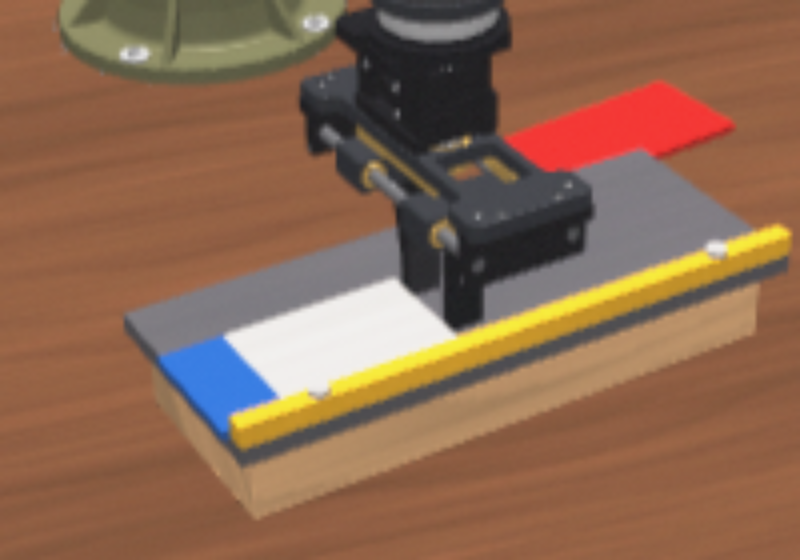

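```bash
python3 -m creep '[{"fingers":0.4,"x":0,"y":-0.08,"z":0,"twist":0},{"fingers":0.4,"x":0,"y":-0.16,"z":0,"twist":0},{"fingers":0.4,"x":0,"y":-0.24,"z":0,"twist":0},{"fingers":0.4,"x":0,"y":-0.32,"z":0,"twist":0},{"fingers":0.4,"x":0,"y":-0.4,"z":0,"twist":0},{"fingers":0.4,"x":0,"y":-0.48,"z":0,"twist":0},{"fingers":0.4,"x":0,"y":-0.56,"z":0,"twist":0},{"fingers":0.4,"x":0,"y":-0.64,"z":0,"twist":0},{"fingers":0.4,"x":0,"y":-0.7,"z":0,"twist":0},{"fingers":0.4,"x":0,"y":-0.75,"z":0,"twist":0},{"fingers":0.4,"x":0,"y":-0.8,"z":0,"twist":0},{"fingers":0.4,"x":0,"y":-0.8,"z":0,"twist":0}]'
python3 - <<'E'
from t import *
show([*w(21,-59),.062])
from bench import viewer
im=viewer.get_image('scene');cv2.imwrite('pics/s9.png',cv2.resize(im['pixels'][180:280,200:330,::-1],None,fx=6,fy=6,interpolation=cv2.INTER_NEAREST))
m=masks(im)
for n in('blue','white'):
    r,b,q=rect(im,m[n],(200,185,375,275),.066)
    bb=b-O;print(n,np.c_[bb@EX,bb@EY],r[1])
im=viewer.get_image('top');cv2.imwrite('pics/t9.png',cv2.resize(im['pixels'][180:310,230:430,::-1],None,fx=4,fy=4,interpolation=cv2.INTER_NEAREST))
r,b,q=rect(im,masks(im)['blue'],(300,190,430,300),.066);bb=b-O;print('top blue',np.c_[bb@EX,bb@EY],r[1])
E
```

```text
time: 12.63
position: [0.5414, -0.0314, 0.0625]
tool_rot: [-0.147, 1.566, 0.147]
ft_force: [-0.9, 3.0, 2.3]
grip_width: 0.396
t 12.6333 pos [ 0.541 -0.031  0.062] ledge xy mm 21.057173839781427 -55.262172171032695 F [-0.92   2.965  2.283] grip 0.3961327502991453
toolaxes cols
 [[-0.    -0.186  0.983]
 [-0.001  0.983  0.186]
 [-1.    -0.    -0.   ]]
jaw yaw deg 10.731063119223123  ledge-y yaw 100.68
shift units xyz [ 0.011 -0.093 -0.002] r 0.5431198946825645
blue [[ -11.167 -176.037]
 [ -11.292 -218.377]
 [  76.988 -218.638]
 [  77.114 -176.299]] (88.28096008300781, 42.33967971801758)
white [[ -10.26   -66.196]
 [ -10.061 -175.872]
 [  67.83  -175.73 ]
 [  67.631  -66.054]] (77.89115142822266, 109.67573547363281)
top blue [[ -16.39  -178.078]
 [ -16.263 -218.091]
 [  64.121 -217.836]
 [  63.994 -177.823]] (80.38478088378906, 40.012542724609375)
```

View pics/s9.png

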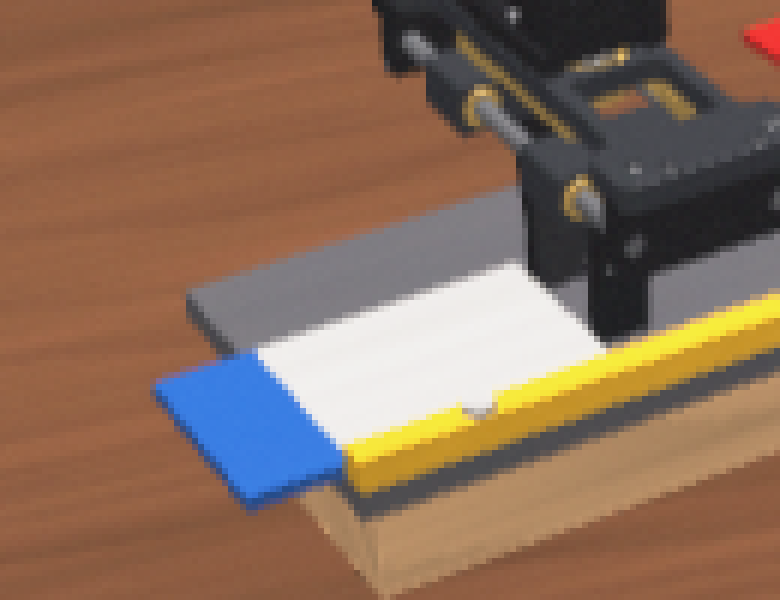

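View pics/t9.png

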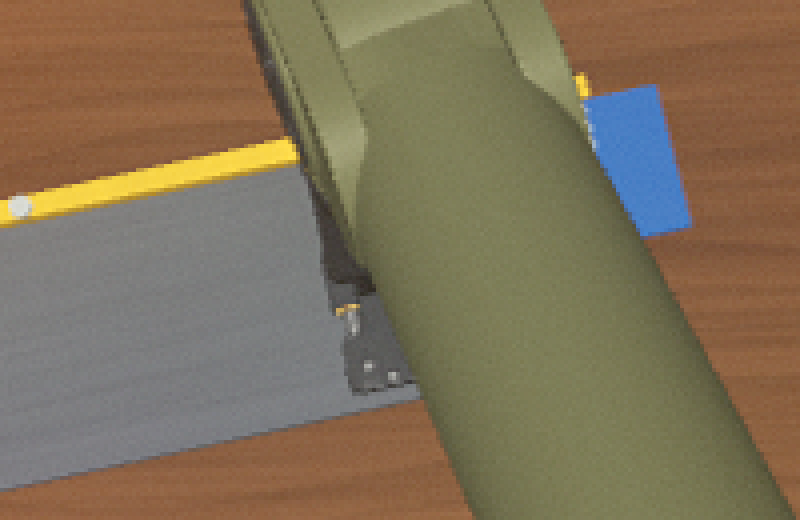

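The top view puts the mark's edge about 2 mm short of the end and the scene view about 4 mm short. I'll push 2.5 mm more, then clear away and measure unobstructed.

```bash
python3 -m creep '[{"fingers":0.4,"x":0,"y":-0.03,"z":0,"twist":0},{"fingers":0.4,"x":0,"y":-0.06,"z":0,"twist":0},{"fingers":0.4,"x":0,"y":-0.06,"z":0,"twist":0},{"fingers":0.4,"x":0,"y":-0.06,"z":0,"twist":0},{"fingers":0.4,"x":0,"y":0.2,"z":0,"twist":0},{"fingers":0.4,"x":0,"y":0.5,"z":0,"twist":0},{"fingers":0.4,"x":-1,"y":0.8,"z":0,"twist":0},{"fingers":0.4,"x":-2,"y":1,"z":0,"twist":0},{"fingers":0.4,"x":-2.5,"y":2,"z":0,"twist":0},{"fingers":0.4,"x":-2.5,"y":3,"z":0,"twist":0},{"fingers":0.4,"x":-2.5,"y":4,"z":0,"twist":0},{"fingers":0.4,"x":-2.5,"y":5,"z":0,"twist":0},{"fingers":0.4,"x":-2.5,"y":5,"z":0,"twist":0},{"fingers":0.4,"x":-2.5,"y":5,"z":0,"twist":0}]'
python3 - <<'E'
from t import *
show()
from bench import viewer
im=viewer.get_image('scene');cv2.imwrite('pics/s10.png',im['pixels'][:,:,::-1]);m=masks(im)
for n in('blue','white'):
    r,b,q=rect(im,m[n],(200,185,375,275),.066)
    bb=b-O;print(n,np.c_[bb@EX,bb@EY],r[1])
im=viewer.get_image('top');cv2.imwrite('pics/t10.png',im['pixels'][:,:,::-1]);np.savez('top2.npz',**im);m=masks(im)
for n,k in(('blue',m['blue']),('white',m['white']),('blank',m['blue']|m['white'])):
    r,b,q=rect(im,k,(300,190,430,300),.066);bb=b-O;print('top',n,np.c_[bb@EX,bb@EY],r[1],r[2])
E
```

```text
time: 13.9
position: [0.5023, 0.1693, 0.1626]
tool_rot: [-0.154, 1.565, 0.152]
ft_force: [-0.3, -0.9, -0.5]
grip_width: 0.399
t 13.9 pos [0.502 0.169 0.163] ledge xy mm 19.896605973706908 149.17726524495805 F [-0.296 -0.925 -0.463] grip 0.3988947441808993
toolaxes cols
 [[ 0.001 -0.194  0.981]
 [-0.001  0.981  0.194]
 [-1.    -0.001  0.   ]]
jaw yaw deg 11.18971927206279  ledge-y yaw 100.68
blue [[ -11.214 -178.14 ]
 [ -11.14  -220.388]
 [  77.045 -220.234]
 [  76.971 -177.985]] (88.18580627441406, 42.248985290527344)
white [[ -10.257  -68.009]
 [ -10.058 -177.686]
 [  67.833 -177.545]
 [  67.634  -67.867]] (77.89115142822266, 109.67797088623047)
top blue [[ -16.482 -181.079]
 [ -16.222 -220.166]
 [  64.231 -219.63 ]
 [  63.971 -180.542]] (80.45475006103516, 39.08836364746094) 11.062192916870117
top white [[ -16.534  -69.561]
 [ -16.114 -179.787]
 [  63.732 -179.483]
 [  63.312  -69.257]] (79.84675598144531, 110.22650909423828) 10.898094177246094
top blank [[ -16.824  -69.562]
 [ -16.251 -220.031]
 [  64.137 -219.725]
 [  63.565  -69.256]] (80.38865661621094, 150.4705352783203) 10.898094177246094
```

View pics/s10.png

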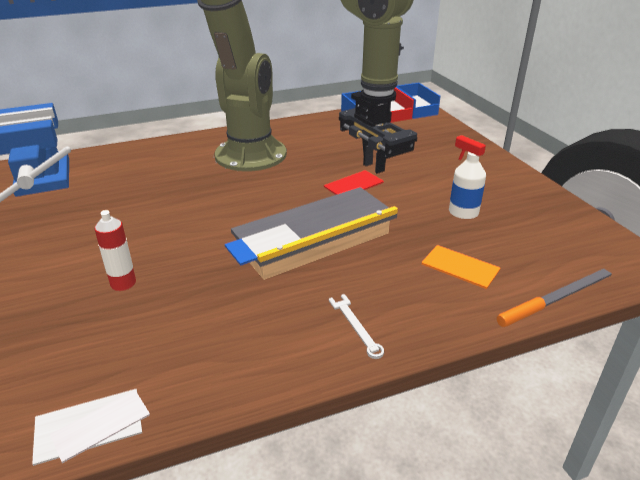

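View pics/t10.png

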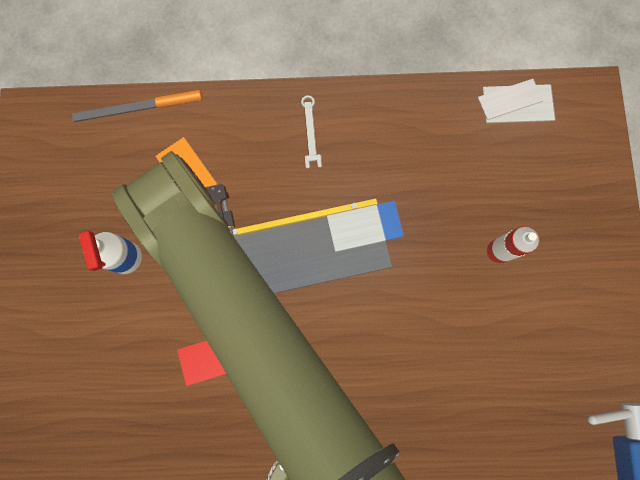

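The top view shows the blank along the fence with the blue end (383-403) just past the ledge end. The can (510,243), sprayer (110,252) and wrench (311,130) are where they were. I'll hand the job in.

```bash
python3 - <<'E'
from bench import workorder
print(workorder.close_job())
E
```

```text
the job is handed in; nothing more can be done
None
```

I pushed the blank flat against the yellow fence with both fingertips. I then pushed it about 186 mm along the ledge from its rear end until the blue end stuck out, and handed the job in at about 14 s. The hand-in gave no verdict.

**Last checks, after the arm had cleared the blank:**
- **Blue-mark edge:** the top view puts it within 1 mm of the ledge end. The scene view puts it about 2 mm short, with bare steel still on the ledge. The two views disagree by about 2 mm, but both are within the 8 mm limit.
- **Against the fence:** the centre measured at ledge x ≈ 23.7 mm; touching the fence would be 23 mm. It is square to the ledge within about 0.2°.
- **Flatness:** the blank looked flat on the ledge in both views. I did not measure its height again at the end.
- **Can, spray bottle and wrench:** they show at the same pixel positions as at the start, judged by eye rather than re-measured.
- **Forces:** the highest wrist force I read was about 18 N, while pressing against the fence. I only read it at the end of each move.

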